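Hold the dish clamp open at the index

TASK

Free the spring clamp so that a colleague can take the dish out: press the black stop knob on the grey housing down and, keeping it down, turn it clockwise (seen from above) as far as it goes, then let it spring back up. Then take the black upright handle, pull the slide out until its pointer stands level with the centre of the small index block, and finish while still holding it there, without letting go. Leave the dish in the clamp and the jar, the vial and the blue slide box where they are.

Things in the scene. Friction and masses are not known exactly. Their poses are not given: they have to be found in the camera images.
- clamp: dish clamp, fixed to the table, elsewhere each time: aluminium base plate 84 mm wide, 10 thick (x -132 to +118 mm), grey housing 54 mm wide (x -60 to +18 mm, top 44 mm above the table). Origin on the table, z up; the slide pulls out along the clamp's -x, which points to the robot's left (+y), turned 0.1 to 0.6 rad towards the robot; the dish lies at its +x end
- jaw_slide: steel slide with jaw, pointer and handle; its frame coincides with the clamp's when home; moves along the clamp's -x by 0 to 50 mm. A spring draws it home: 5 N at home, 0.12 N more per mm. Blocked after 2 to 3 mm until the knob is released. A fixed stereo microscope, 0.54 m tall, stands just beyond the clamp (from x = 0.58 m on, y from -0.2 to 0.05 m): come in from the robot's side of it
- handle_grip (a point): grip point on the slide's black upright handle, a post 16 mm thick (clamp x) by 28 mm wide (clamp y); 60 mm above the table, post's top 10 mm higher; pinch from above across the 16 mm. 54 mm free towards the housing, open on the other sides; steel bar under it up to 21 mm
- pointer_tip (a point): tip of the dark flat pointer (6 mm wide) on the slide, just in front of the housing, 23 mm above the table, 50 mm on the housing side of the handle; travels with the slide
- index_mark (a point): centre of that face of the small dark index block (8 mm along the slide, 14 wide, 13 high) that looks at the slide; on the tick-marked strip on the clamp's -y side; axes as the clamp's. Fixed where it was set, 22 to 40 mm along the clamp's -x from the pointer's home; the pointer passes beside it without touching
- knob_grip (a point): grip point on the black bar-shaped stop knob on the housing, on its vertical axis, 74 mm above the table when up; bar 46 mm long, 13 thick, 55 to 80 mm above the table when up. This point's x axis lies along the bar and turns with it; at turn 0 it is the clamp's x (white line at the -x end)
- knob_press (a joint): how far the knob is pressed down: 0 up, 0.008 m fully down; spring 4 N rising to 8 N. Lugs stop it from turning beyond about 0.05 rad unless it is pressed beyond 0.0055 m
- knob_turn (a joint): turn of the knob, clockwise seen from above: 0 locked, 1.2 rad its stop (released); turns with hardly any resistance once pressed; let go at 1.1 to 1.2 rad it springs up and stays; let go between 0.1 and 1.05 it stays down and is not released
- dish_in_clamp: clear round dish, 52 mm across, 14 mm high, origin at the centre of its underside, lying loose on the base plate between the jaws; leave it
- jar: white screw jar 43 mm across, 60 mm high, origin at the centre of its underside; leave it
- vial: small jar with yellow cap 28 mm across, 46 mm high, origin at the centre of its underside; leave it
- slide_box: blue slide box 92 x 98 x 36 mm, fixed, origin at the centre of its underside; leave it

How it is judged:
By the outcome, as a careful person would: the job done as asked, in the order asked, and still so for the second after the job is handed in, while the arm keeps its last pose, push and grip.
It also fails if it takes over 48 s, if anything falls off the work surface, if the arm or the gripper's body presses on something with over 40 N, if the wrist force passes 120 N, or if a joint passes its speed limit or range.

ROBOT

A 6-joint arm with a two-finger parallel gripper is mounted at the origin on a cart in front of the work surface, level with it; the furniture and walls round the work are solid. World frame = base frame: x ahead of the robot, y to its left, z up, the work surface at z = 0. Lengths are in m, angles in rad, forces in N, time in s.
With the tool pointing down it reaches from about 0.35 to 0.725 m from the base axis. Payload 4.3 kg.
Tool frame: the origin (TCP) lies on the centre line of the jaws, within the pads' length; the fingertips stand robot.nose_length ahead of it and the grasp point (between the pads) lies 6 mm ahead of it (robot.nose_length is the distance from the TCP to the fingertips, in m); z points along the fingers, y is the line along which they close (so a half turn about z gives the same grasp; the last joint's range is limited). The gripper opens to 85 mm and grips with 20 to 120 N. Pads are 22 mm wide; open, the fingers measure 114 mm over their backs; the gripper's body (76 mm by 85 mm) begins 54 mm behind the grasp point. The pads swing forward as they close: fully open they stand 13 mm farther back than shut.
Start: joints at [1.125, 0.377, 0.081, 1.274, 0, 1.46], TCP at [0.189, 0.543, 0.256] pointing down, gripper open.
Joint ranges: [-2.72, 2.72], [-0.84, 1.66], [-1.02, 1.22], [-1.77, 2.12], [-1.37, 1.28], [-3.14, 3.14]. Speed limits (rad/s): [2.57, 2.57, 3.14, 3.14, 3.14, 3.14].

INTERFACE

Orientations are given as a unit quaternion [w, x, y, z].
In Python, from plant import robot gives the robot as it stands.
- The arm moves only by the tool move_arm, never from a script. Its argument "steps" is a list of rows, each an object with "claw": the opening, from 0 (shut) to 1 (fully open); "xyz": the shift along the tool's x, y, z in mm, a list of three; "yaw": the turn about the tool's z in degrees. In form: [{"claw": claw, "xyz": [tx, ty, tz], "yaw": yaw}, ...]. A call has 1 to 10 rows; each row is the pose to reach, as a shift and turn from the pose commanded when the call began, along the tool's axes at that moment; what a row does not reach only later rows make up. A row lasts 1/10 s, in which the tool goes at most 50 mm and 8.59 degrees, less where a joint would pass 70% of its speed; a pose out of reach is approached as far as the arm can. A call with a gripper value outside its range is refused whole. The fingers move at their own pace and stop on an object; "newtons" is the grip in N (left out, the last holds). Time passes only in rows, so rows that repeat a pose let the fingers close. It gives the time, the measured TCP pose, the force, the opening and the grip force at its end, in the units of the state.
- robot.read_state(): the state, without advancing time (a new reading comes with each control period).
- robot.read_camera(name): name is "scene" or "side" or "wrist"; returns a dict with "frame" (384x512x3 uint8, red, green, blue), "K" (3x3 intrinsics, pixels), "D" ([k1, k2, p1, p2, k3] as OpenCV has them; the pictures are not rectified), "extrinsics" (4x4, takes a point from world to camera coordinates). Camera axes: x right, y down, z forward; pixel columns grow to the right and rows downward; lengths in m; the calibration is good to about 2 mm. A picture is of the moment at which its call begins. There is no depth.
- robot.close_job(): hands the job in; it is judged then, once.
Trained networks look in a picture, given as the dict that the camera call returned (one of the last four; its "shot" number tells which), for a name from the list of things; names that differ only in an ending like _2 or _b are one class to them, and where a whole thing is asked for, a point or a joint stands for the part that bears it (a point fixed in the world has none). Each returns a list of dicts, best first, with "confidence" (0 to 1); they miss things now and then, are a little off and sometimes report something else, mostly with a low value. They report only what shows in the picture. A call takes as long as a camera call.
- robot.spot_in(target, picture): "pixel" ([column, row] in pixels, amid what is visible of it).
The state is a dict: "clock": time; "qpos": joint angles; "qd": joint speeds; "joint_torque": joint torques, N m; "tool_pos": TCP position; "eef_rot": TCP orientation; "ft_force": force on the tool from outside, world axes, zero at the start; "wrist_torque": the same for the moment, N m; "opening": opening from 0.0 (shut) to 1.0 (fully open); "gripper_force": force on a finger pad.
Only numpy, scipy, OpenCV 4.12 (cv2) and the standard library are available. Lean on these libraries where they do the work, as an engineer would, in place of code of your own. Each camera call takes 0.05 s, during which the arm holds its last target. There are 200 camera calls.

## Working session

There is one attempt and no reset: what is moved stays moved. The work goes in short steps, Python scripts to look and compute and a tool call to move; the robot and the scene stay as the last step left them, time stands still between calls to the robot, and variables do not carry over. Pictures are saved under pics/ and viewed, at most 10 in all, crops included, and the job is handed in when it is done.

Besides the shell and the picture viewer there is one more tool, called after "Emit:" by a JSON object that holds its "fn" and its "kwargs", one argument or row to a line. move_arm: Moves the arm, as the interface text tells. Its arguments: {"type":"object","properties":{"steps":{"type":"array"},"newtons":{"type":"number"}},"required":["steps"]}

```bash
mkdir -p pics
cat > h.py <<'E'
import numpy as np, cv2
from plant import robot
from scipy.spatial.transform import Rotation as R
def ray(p,px):
    u=cv2.undistortPoints(np.array([[px]],float),np.array(p["K"]),np.array(p["D"]))[0,0]
    E=np.array(p["extrinsics"]);Rm=E[:3,:3];c=-Rm.T@E[:3,3]
    d=Rm.T@np.array([u[0],u[1],1]);return c,d/np.linalg.norm(d)
def atz(p,px,z):
    c,d=ray(p,px);return c+d*(z-c[2])/d[2]
def proj(p,X):
    E=np.array(p["extrinsics"])
    return cv2.projectPoints(np.array(X,float).reshape(-1,3),cv2.Rodrigues(E[:3,:3])[0],E[:3,3],np.array(p["K"]),np.array(p["D"]))[0][:,0]
def save(p,n,crop=None,s=1):
    f=p["frame"][:,:,::-1]
    if crop: f=f[crop[1]:crop[3],crop[0]:crop[2]]
    cv2.imwrite(f"pics/{n}.png",cv2.resize(f,None,fx=s,fy=s,interpolation=cv2.INTER_CUBIC))
def tool():
    s=robot.read_state();q=s["eef_rot"];return np.array(s["tool_pos"]),R.from_quat([q[1],q[2],q[3],q[0]])
E
python3 - <<'E'
from h import *
np.set_printoptions(precision=4,suppress=True)
print(robot.nose_length);s=robot.read_state();print(s)
T=dict(knob_grip=.074,handle_grip=.06,pointer_tip=.023,index_mark=.0165,clamp=.02,dish_in_clamp=.017,jar=.03,vial=.023,slide_box=.018)
for n in ["scene","side"]:
    p=robot.read_camera(n);save(p,n)
    E=np.array(p["extrinsics"]);print(n,-E[:3,:3].T@E[:3,3])
    for t,z in T.items():
        for d in robot.spot_in(t,p)[:2]: print(t,np.array(d["pixel"]),round(d["confidence"],2),atz(p,d["pixel"],z))
E
```

```text
0.025
{'clock': 0.0, 'qpos': array([ 1.1247,  0.3781,  0.0796,  1.2744, -0.    ,  1.4605]), 'qd': array([ 0.0017,  0.0011,  0.001 , -0.0008, -0.0005,  0.0005]), 'joint_torque': array([  0.0002, -46.3607,  26.9875,   0.0209,   0.0001,  -0.    ]), 'tool_pos': array([0.1892, 0.5423, 0.2554]), 'eef_rot': array([-0.0003,  0.1671,  0.9859, -0.001 ]), 'ft_force': array([-0.4896, -1.2726,  1.1131]), 'wrist_torque': array([-0.0026, -0.0134,  0.0087]), 'gripper_force': 0.0, 'opening': 1.00279178784938}
scene [0.0758 0.2023 0.6815]
knob_grip [317.3 207.8] 0.72 [ 0.526 -0.245  0.074]
knob_grip [305.6 171.8] 0.42 [ 0.6393 -0.3003  0.074 ]
handle_grip [291.  241.6] 0.62 [ 0.4877 -0.1461  0.06  ]
pointer_tip [290.7 241.2] 0.97 [ 0.5135 -0.1669  0.023 ]
index_mark [304.  255.8] 0.56 [ 0.469  -0.1702  0.0165]
clamp [310.9 232.7] 0.66 [ 0.5112 -0.2218  0.02  ]
dish_in_clamp [332.7 203.4] 0.55 [ 0.5599 -0.3284  0.017 ]
dish_in_clamp [311.  232.5] 0.52 [ 0.5135 -0.2243  0.017 ]
vial [307.2 171.5] 0.6 [ 0.6853 -0.3469  0.023 ]
slide_box [153.5 278.4] 0.95 [0.5868 0.1252 0.018 ]
side [ 0.173  -0.9637  0.4853]
knob_grip [261.4 235. ] 0.83 [ 0.5214 -0.2568  0.074 ]
handle_grip [230.1 234.5] 0.78 [ 0.4764 -0.207   0.06  ]
pointer_tip [228.6 232. ] 0.65 [ 0.5041 -0.129   0.023 ]
index_mark [229.  234.7] 0.62 [ 0.5048 -0.1296  0.0165]
clamp [256.2 251.6] 0.81 [ 0.5261 -0.2258  0.02  ]
clamp [232.6 236.1] 0.36 [ 0.5071 -0.1449  0.02  ]
dish_in_clamp [298.2 272.9] 0.77 [ 0.5678 -0.3258  0.017 ]
jar [354.8 239.7] 0.97 [ 0.7332 -0.2769  0.03  ]
vial [359.3 260.8] 0.67 [ 0.6968 -0.3433  0.023 ]
slide_box [223.1 190.5] 0.78 [0.5841 0.1127 0.018 ]
```

Run:
```python
import cv2,numpy as np
a=cv2.imread('pics/scene.png')[130:310,200:400];b=cv2.imread('pics/side.png')[160:340,170:370]
cv2.imwrite('pics/ab.png',np.hstack([cv2.resize(x,(400,360),interpolation=2) for x in(a,b)]))
```

```text
(no output)
```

View pics/ab.png

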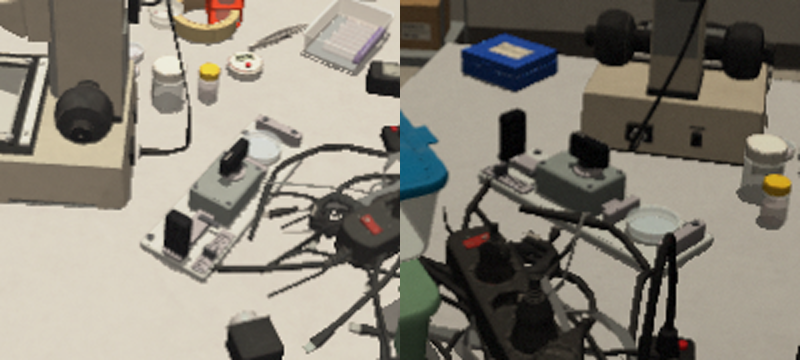

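View pics/scene.png

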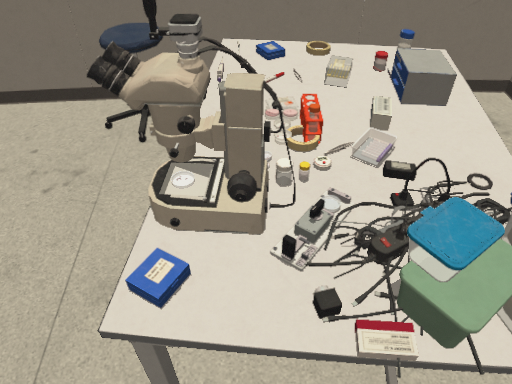

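The pictures show the clamp with the handle at about scene (289,244), the knob at (317,208) and the dish at (332,203). The microscope stands just beyond it. The jar and vial are at (284,165) and (304,170). I'll move above it for a wrist view.

Emit:
{"fn": "move_arm", "kwargs": {
  "steps": [
    {"claw": 1,"xyz": [-34,-33,0],"yaw": 5},
    {"claw": 1,"xyz": [-68,-67,0],"yaw": 10},
    {"claw": 1,"xyz": [-103,-100,0],"yaw": 15},
    {"claw": 1,"xyz": [-137,-134,0],"yaw": 20},
    {"claw": 1,"xyz": [-171,-167,0],"yaw": 25},
    {"claw": 1,"xyz": [-205,-201,0],"yaw": 30},
    {"claw": 0.6,"xyz": [-240,-235,0],"yaw": 36},
    {"claw": 0.6,"xyz": [-274,-268,0],"yaw": 42},
    {"claw": 0.6,"xyz": [-303,-313,0],"yaw": 48},
    {"claw": 0.6,"xyz": [-333,-358,0],"yaw": 52}
  ]
}}

```text
clock: 2.0
tool_pos: [0.3844, 0.1007, 0.2566]
eef_rot: [0.0, 0.584, 0.812, 0.0]
ft_force: [1.3, -0.0, -0.8]
opening: 0.603
gripper_force: 0.0
```

Run:
```python
from h import *
t,r=tool();print(t,r.as_matrix().round(3).tolist())
d=np.array([.45,-.2,.25])-t;print(r.inv().apply(d)*1000)
```

```text
[0.38440756 0.10069732 0.25658091] [[-0.319, 0.948, 0.001], [0.948, 0.319, 0.0], [-0.0, 0.001, -1.0]]
[-305.92373521  -33.643416      6.58335626]
```

Emit:
{"fn": "move_arm", "kwargs": {
  "steps": [
    {"claw": 0.6,"xyz": [-45,-5,0],"yaw": 0},
    {"claw": 0.6,"xyz": [-90,-10,0],"yaw": 0},
    {"claw": 0.6,"xyz": [-135,-15,0],"yaw": 0},
    {"claw": 0.6,"xyz": [-180,-20,0],"yaw": 0},
    {"claw": 0.6,"xyz": [-220,-25,0],"yaw": 0},
    {"claw": 0.6,"xyz": [-260,-30,0],"yaw": 0},
    {"claw": 0.6,"xyz": [-300,-34,0],"yaw": 0},
    {"claw": 0.6,"xyz": [-300,-34,0],"yaw": 0}
  ]
}}

```text
clock: 2.8
tool_pos: [0.4494, -0.1969, 0.2561]
eef_rot: [0.001, 0.585, 0.811, -0.0]
ft_force: [0.5, 0.9, -0.1]
opening: 0.601
gripper_force: 0.0
```

Run:
```python
from h import *
np.set_printoptions(precision=4,suppress=True)
t,r=tool();print(t,robot.read_state()["qpos"])
T=dict(knob_grip=.074,handle_grip=.06,pointer_tip=.023,index_mark=.0165,dish_in_clamp=.017)
p=robot.read_camera("wrist");save(p,"w1",s=1.5);np.save("w1.npy",p,allow_pickle=True)
E=np.array(p["extrinsics"]);print(-E[:3,:3].T@E[:3,3],E[2,:3])
for t,z in T.items():
    for d in robot.spot_in(t,p)[:2]: print(t,np.array(d["pixel"]),round(d["confidence"],2),atz(p,d["pixel"],z))
```

```text
[ 0.4494 -0.1969  0.2561] [-0.5415  0.2044 -0.1562  1.2079 -0.0012  0.707 ]
[ 0.4252 -0.128   0.3742] [ 0.0911 -0.2717 -0.9581]
knob_grip [310.5 226.2] 0.91 [ 0.5192 -0.2341  0.074 ]
handle_grip [305.3 146. ] 0.66 [ 0.4871 -0.1597  0.06  ]
handle_grip [312.  228.1] 0.25 [ 0.5259 -0.2406  0.06  ]
pointer_tip [308.  147.4] 0.63 [ 0.4978 -0.164   0.023 ]
dish_in_clamp [303.6 279.9] 0.91 [ 0.5557 -0.3272  0.017 ]
```

View pics/w1.png

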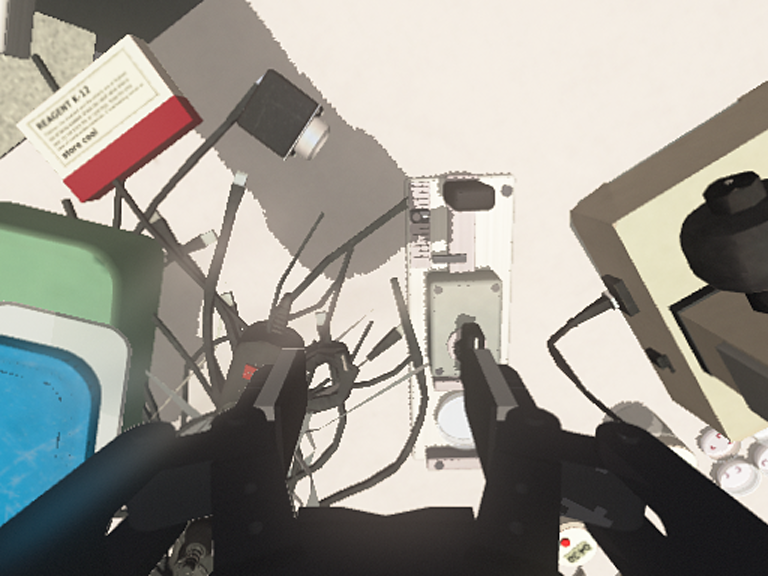

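Wrist view: the plate's upper corners are at about (271,118) and (343,117) px. The index block is at (280,144), the pointer bar at (300,172) and the housing at (285-335, 185-250). I'll zoom in for the exact points.

Run:
```python
from h import *
p=np.load("w1.npy",allow_pickle=True).item();save(p,"w1c",(262,108,362,208),6)
```

```text
(no output)
```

View pics/w1c.png

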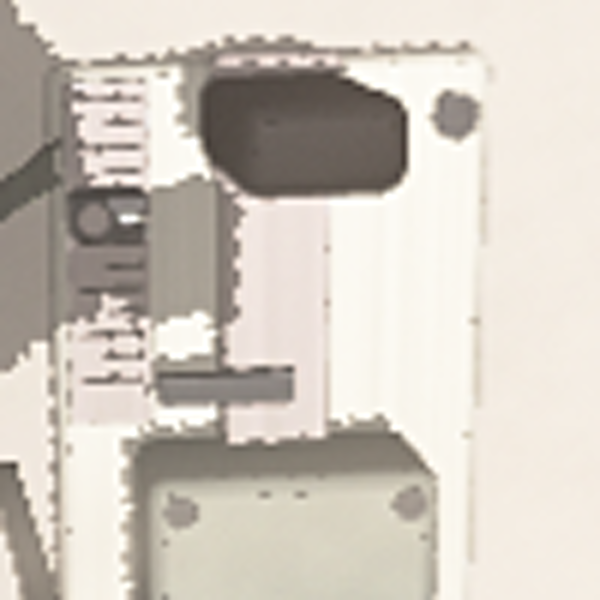

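```bash
cat > fit.py <<'E'
from h import *
from scipy.optimize import least_squares
np.set_printoptions(precision=4,suppress=True)
p=np.load("w1.npy",allow_pickle=True).item()
c=lambda u,v:(262+u/6,108+v/6)
pts=[((-132,-42,10),c(58,68)),((-132,42,10),c(490,48)),((-60,-27,44),c(145,482)),((-60,27,44),c(437,470)),((-122,0,70),c(328,150)),((75,0,24),(303.6,279.9))]
O=np.array([q[0] for q in pts])/1000;U=np.array([q[1] for q in pts])
def W(v,O):
    s,k=np.sin(v[2]),np.cos(v[2]);return np.c_[v[0]+s*O[:,0]+k*O[:,1],v[1]-k*O[:,0]+s*O[:,1],O[:,2]]
w=np.array([1,1,1,1,1,.15])[:,None]
f=least_squares(lambda v:((proj(p,W(v,O))-U)*w).ravel(),[.5,-.25,.33]);v=f.x
print(v);print((proj(p,W(v,O))-U))
s,k=np.sin(v[2]),np.cos(v[2])
def loc(X): d=X[:2]-v[:2];return np.array([s*d[0]-k*d[1],k*d[0]+s*d[1]])*1000
if __name__=="__main__":
    print("handle",W(v,np.array([[-.122,0,.06]])))
    print("ptr",loc(atz(p,c(155,387),.023)),loc(atz(p,c(295,387),.023)),"idx top ctr",loc(atz(p,c(148,216),.023)),loc(atz(p,c(148,216),.0165)))
    K=atz(p,(310.5,226.2),.070);print("knob",K,loc(K))
    for x in(-25,-21,-17,0): print(x,W(v,np.array([[x/1000,0,.074]])),proj(p,W(v,np.array([[x/1000,0,.08],[x/1000-.023,0,.08],[x/1000+.023,0,.08]]))).tolist())
E
python3 fit.py
python3 - <<'E'
import sys;sys.path.insert(0,'.')
import os;os.chdir('.')
from h import *
p=np.load("w1.npy",allow_pickle=True).item();save(p,"w1k",(270,180,360,320),4)
E
```

```text
[ 0.5329 -0.2581  0.3506]
[[-1.6635 -0.5095]
 [ 0.9036  0.5443]
 [-0.1054 -0.2772]
 [ 0.7843  0.3652]
 [-0.0009 -0.0811]
 [ 2.5195  4.6577]]
handle [[ 0.4909 -0.1436  0.06  ]]
ptr [-72.2343 -23.0693] [-71.4633   3.6311] idx top ctr [-104.9734  -24.3752] [-103.9691  -23.7825]
knob [ 0.5204 -0.2355  0.07  ] [-25.5095  -3.9013]
-25 [[ 0.5243 -0.2347  0.074 ]] [[315.96630453540985, 230.52751354070247], [316.53778217957114, 209.22942896238533], [315.42756285978373, 250.98652889318686]]
-21 [[ 0.5256 -0.2384  0.074 ]] [[315.870340752982, 234.14415980849625], [316.43591192059256, 212.99646258188815], [315.3370006950006, 254.46336476520872]]
-17 [[ 0.527  -0.2422  0.074 ]] [[315.77535101147276, 237.7357637622929], [316.33510777847584, 216.73652998888085], [315.24733056799204, 257.916883328515]]
0 [[ 0.5329 -0.2581  0.074 ]] [[315.38216942911095, 252.72787930038805], [315.918199943185, 232.33898679055508], [314.8758792775125, 272.34065514196254]]
```

View pics/w1k.png

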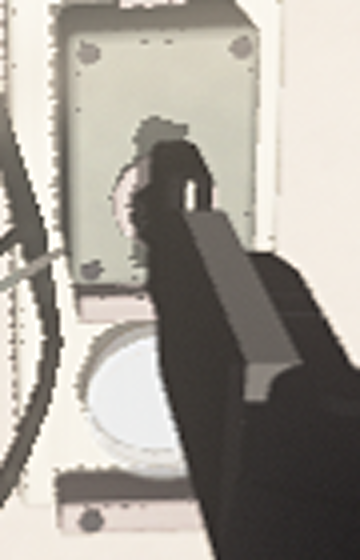

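Run:
```python
from fit import *
for px,z in [((311.2,229.5),.046),((317.9,223.7),.08),((317.9,232),.08),((314,215),.055)]: print(px,z,loc(atz(p,px,z)))
print(proj(p,W(v,np.array([[-.021-.023,-.0065,.08],[-.021-.023,.0065,.08],[-.021-.023,0,.055]])))-[270,180])
t,r=tool()
a=np.array([np.cos(v[2]),np.sin(v[2]),0]);print(r.inv().apply(a))
```

```text
[ 0.5329 -0.2581  0.3506]
[[-1.6635 -0.5095]
 [ 0.9036  0.5443]
 [-0.1054 -0.2772]
 [ 0.7843  0.3652]
 [-0.0009 -0.0811]
 [ 2.5195  4.6577]]
(311.2, 229.5) 0.046 [-10.8969   1.11  ]
(317.9, 223.7) 0.08 [-32.4269   1.7613]
(317.9, 232) 0.08 [-23.3197   1.9997]
(314, 215) 0.055 [-31.9578   2.216 ]
[[39.9026 33.1676]
 [52.9743 32.8257]
 [42.1898 24.5762]]
[ 0.0216  0.9998 -0.    ]
```

Emit:
{"fn": "move_arm", "kwargs": {
  "steps": [
    {"claw": 0.5,"xyz": [-25,20,20],"yaw": -1.2},
    {"claw": 0.5,"xyz": [-50,41,40],"yaw": -1.2},
    {"claw": 0.5,"xyz": [-75,61,70],"yaw": -1.2},
    {"claw": 0.5,"xyz": [-75,61,105],"yaw": -1.2},
    {"claw": 0.5,"xyz": [-75,61,135],"yaw": -1.2},
    {"claw": 0.5,"xyz": [-75,61,135],"yaw": -1.2}
  ]
}}

```text
clock: 3.7
tool_pos: [0.5271, -0.2408, 0.1169]
eef_rot: [-0.005, 0.573, 0.819, -0.0]
ft_force: [-0.8, -0.5, 0.4]
opening: 0.503
gripper_force: 0.0
```

Run:
```python
from h import *
from fit import W,v
t,r=tool();print(t,r.as_euler('xyz'))
T=W(v,np.array([[-.0095,.0015,.08]]))[0];print(T,r.inv().apply(T-t)*1000)
p=robot.read_camera("wrist");q=robot.read_camera("side");S=robot.read_camera("scene")
f=lambda p,b:cv2.resize(p["frame"][b[1]:b[3],b[0]:b[2],::-1],(400,400),interpolation=2)
print(proj(p,T),proj(q,T),proj(S,T))
for im in(p,q,S):
    print([(np.array(d["pixel"]),d["confidence"]) for d in robot.spot_in("knob_grip",im)])
cv2.imwrite("pics/h2.png",np.hstack([f(p,(200,130,400,330)),f(q,(210,180,310,280))]))
```

```text
[ 0.5329 -0.2581  0.3506]
[[-1.6635 -0.5095]
 [ 0.9036  0.5443]
 [-0.1054 -0.2772]
 [ 0.7843  0.3652]
 [-0.0009 -0.0811]
 [ 2.5195  4.6577]]
[ 0.5271 -0.2408  0.1169] [-3.1358 -0.0074  1.9207]
[ 0.531  -0.2487  0.08  ] [-9.03    1.1573 36.8174]
[[260.9501 251.5335]] [[264.1353 229.6169]] [[317.4767 203.8898]]
[(array([257. , 236.7]), 0.89), (array([387.4, 373.8]), 0.39)]
[(array([264. , 236.3]), 0.58)]
[]
```

View pics/h2.png

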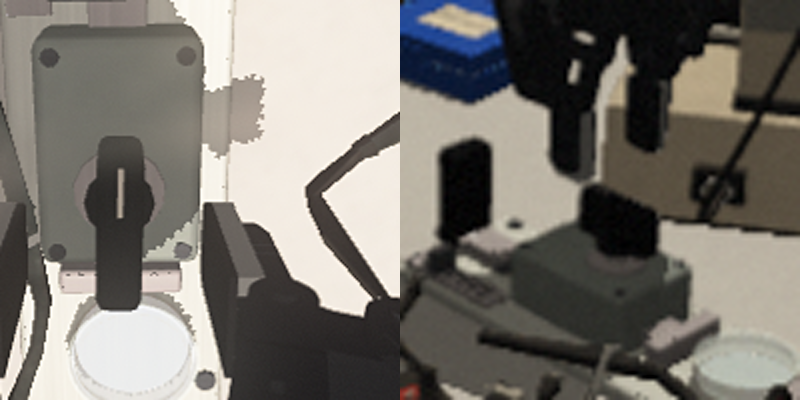

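Wrist picture: the knob bar runs from about (259,198) to (259,284) px, its top from row 213, and its axis is parallel to the fingers. I'll check the centre.

```bash
python3 - <<'E' | tail -12
from fit import *
p=robot.read_camera("wrist");t,r=tool();print(t)
for px,z in [((259.5,213),.08),((259.5,283),.08),((259.5,198),.055),((260,226),.05),((249,260),.08),((270,260),.08)]:
    X=atz(p,px,z);print(px,X,loc(X))
T=W(v,np.array([[-.0095,.0015,.08]]))[0];print(T,r.inv().apply(T-t)*1000)
E
```

```text
[-0.1054 -0.2772]
 [ 0.7843  0.3652]
 [-0.0009 -0.0811]
 [ 2.5195  4.6577]]
[ 0.5314 -0.2444  0.1234]
(259.5, 213) [ 0.5284 -0.2342  0.08  ] [-23.99     4.0419]
(259.5, 283) [ 0.5435 -0.2755  0.08  ] [19.9473  4.0644]
(259.5, 198) [ 0.5286 -0.2338  0.055 ] [-24.3243   4.3158]
(260, 226) [ 0.5362 -0.2535  0.05  ] [-3.2342  4.7114]
(249, 260) [ 0.5327 -0.2633  0.08  ] [ 4.8251 -1.9717]
(270, 260) [ 0.544  -0.2592  0.08  ] [ 4.8646 10.0866]
[ 0.531  -0.2487  0.08  ] [-3.8017 -1.9507 43.4269]
```

Run:
```python
from h import *
p=robot.read_camera("wrist");np.save("w2.npy",p,allow_pickle=True);print(tool()[0]);save(p,"w2c",(220,120,320,320),3)
```

```text
[ 0.53116853 -0.24432241  0.12307952]
```

View pics/w2c.png

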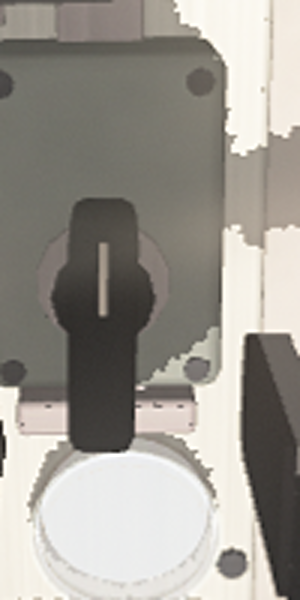

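The bar spans crop rows 198 to 450 at column 102, which is px (254,186) to (254,270). The collar centre is at px (254,215).

```bash
python3 - <<'E' | tail -10
from fit import *
p=np.load("w2.npy",allow_pickle=True).item();t,r=tool()
c=lambda u,v:(220+u/3,120+v/3)
for px,z in [(c(102,198),.055),(c(101,450),.08),(c(103,285),.048),(c(101,410),.08),(c(222,45),.044),(c(222,370),.044)]:
    X=atz(p,px,z);print(px,X,loc(X))
for x,y in((-8,1.5),):
    T=W(v,np.array([[x/1000,y/1000,.08]]))[0];print(T,r.inv().apply(T-t)*1000)
E
```

```text
[ 0.7843  0.3652]
 [-0.0009 -0.0811]
 [ 2.5195  4.6577]]
(254.0, 186.0) [ 0.5225 -0.2275  0.055 ] [-32.2943   0.7416]
(253.66666666666666, 270.0) [ 0.5371 -0.2684  0.08  ] [11.0728  0.5025]
(254.33333333333334, 215.0) [ 0.53   -0.2481  0.048 ] [-10.4033   0.8184]
(253.66666666666666, 256.66666666666663) [ 0.5342 -0.2603  0.08  ] [2.4748 0.5438]
(294.0, 135.0) [ 0.5357 -0.191   0.044 ] [-62.0656  25.6975]
(294.0, 243.33333333333331) [ 0.5634 -0.2599  0.044 ] [12.1643 28.058 ]
[ 0.5315 -0.2501  0.08  ] [-5.4477 -1.7393 43.0893]
```

Emit:
{"fn": "move_arm", "kwargs": {
  "steps": [
    {"claw": 0.5,"xyz": [-3,-2.5,10],"yaw": 0},
    {"claw": 0.5,"xyz": [-3,-2.5,25],"yaw": 0},
    {"claw": 0.5,"xyz": [-3,-2.5,38],"yaw": 0},
    {"claw": 0.5,"xyz": [-3,-2.5,43],"yaw": 0},
    {"claw": 0.5,"xyz": [-3,-2.5,43],"yaw": 0},
    {"claw": 0.5,"xyz": [-3,-2.5,43],"yaw": 0},
    {"claw": 0.5,"xyz": [-3,-2.5,43],"yaw": 0}
  ]
}}

```text
clock: 4.8
tool_pos: [0.5294, -0.2478, 0.0789]
eef_rot: [0.001, 0.574, 0.819, 0.0]
ft_force: [-0.0, 0.1, -0.6]
opening: 0.499
gripper_force: 0.0
```

Emit:
{"fn": "move_arm", "kwargs": {
  "steps": [
    {"claw": 0.0,"xyz": [0,0,-1],"yaw": 0},
    {"claw": 0.0,"xyz": [0,0,-1],"yaw": 0},
    {"claw": 0.0,"xyz": [0,0,-1],"yaw": 0},
    {"claw": 0.0,"xyz": [0,0,-1],"yaw": 0},
    {"claw": 0.0,"xyz": [0,0,-1],"yaw": 0},
    {"claw": 0.0,"xyz": [0,0,-1],"yaw": 0},
    {"claw": 0.0,"xyz": [0,0,-1],"yaw": 0}
  ],
  "newtons": 50
}}

```text
clock: 5.5
tool_pos: [0.5304, -0.2477, 0.08]
eef_rot: [0.001, 0.574, 0.819, 0.001]
ft_force: [4.8, 2.4, 4.6]
opening: 0.14
gripper_force: 70.7
```

Emit:
{"fn": "move_arm", "kwargs": {
  "steps": [
    {"claw": 0.0,"xyz": [0,0.7,3],"yaw": 0},
    {"claw": 0.0,"xyz": [0,0.7,6],"yaw": 0},
    {"claw": 0.0,"xyz": [0,0.7,8],"yaw": 0},
    {"claw": 0.0,"xyz": [0,0.7,8],"yaw": 0},
    {"claw": 0.0,"xyz": [0,0.7,8],"yaw": 0}
  ]
}}

```text
clock: 6.0
tool_pos: [0.5306, -0.2477, 0.0736]
eef_rot: [0.002, 0.574, 0.819, 0.0]
ft_force: [0.5, 3.8, 16.7]
opening: 0.139
gripper_force: 73.4
```

Emit:
{"fn": "move_arm", "kwargs": {
  "steps": [
    {"claw": 0.0,"xyz": [0,0,0],"yaw": 5},
    {"claw": 0.0,"xyz": [0,0,0],"yaw": 10},
    {"claw": 0.0,"xyz": [0,0,0],"yaw": 16}
  ]
}}

```text
clock: 6.3
tool_pos: [0.5307, -0.2477, 0.0736]
eef_rot: [0.002, 0.684, 0.73, 0.001]
ft_force: [1.7, 3.1, 17.3]
opening: 0.14
gripper_force: 73.4
```

Run:
```python
from h import *
s=robot.read_state();print(s["ft_force"],s["wrist_torque"],s["tool_pos"],s["eef_rot"])
```

```text
[ 1.67771902  3.09903584 17.27169448] [ 0.90004114 -0.0958381  -0.00406003] [ 0.53071995 -0.24767295  0.07362118] [1.56297930e-03 6.83643036e-01 7.29814613e-01 6.22041975e-04]
```

Emit:
{"fn": "move_arm", "kwargs": {
  "steps": [
    {"claw": 0.0,"xyz": [0,0,0],"yaw": 8},
    {"claw": 0.0,"xyz": [0,0,0],"yaw": 16},
    {"claw": 0.0,"xyz": [0,0,0],"yaw": 24},
    {"claw": 0.0,"xyz": [0,0,0],"yaw": 32},
    {"claw": 0.0,"xyz": [0,0,0],"yaw": 40},
    {"claw": 0.0,"xyz": [0,0,0],"yaw": 48},
    {"claw": 0.0,"xyz": [0,0,0],"yaw": 54},
    {"claw": 0.0,"xyz": [0,0,0],"yaw": 56},
    {"claw": 0.0,"xyz": [0,0,0],"yaw": 56}
  ]
}}

```text
clock: 7.2
tool_pos: [0.5313, -0.2476, 0.0737]
eef_rot: [0.001, 0.945, 0.327, 0.002]
ft_force: [2.3, 2.5, 16.3]
opening: 0.14
gripper_force: 81.0
```

Run:
```python
from h import *
s=robot.read_state();print(s["ft_force"],s["wrist_torque"],s["tool_pos"],2*np.degrees(np.arctan2(s["eef_rot"][1],s["eef_rot"][2])),s["qpos"])
```

```text
[ 2.32063081  2.48164454 16.31391614] [ 0.84009776 -0.28409144  1.41441781] [ 0.53125307 -0.24762604  0.0736736 ] 141.82117908677964 [-5.44753957e-01  5.10976825e-01 -2.03837391e-01  8.51818924e-01
  7.56247225e-04  1.93049414e+00]
```

Emit:
{"fn": "move_arm", "kwargs": {
  "steps": [
    {"claw": 0.0,"xyz": [0,0,-3],"yaw": -0.5},
    {"claw": 0.0,"xyz": [0,0,-6],"yaw": -1},
    {"claw": 0.0,"xyz": [0,0,-8],"yaw": -1},
    {"claw": 0.0,"xyz": [0,0,-8],"yaw": -1},
    {"claw": 0.45,"xyz": [0,0,-8],"yaw": -1},
    {"claw": 0.45,"xyz": [0,0,-8],"yaw": -1},
    {"claw": 0.45,"xyz": [0,0,-8],"yaw": -1},
    {"claw": 0.45,"xyz": [0,0,-8],"yaw": -1},
    {"claw": 0.45,"xyz": [0,0,-30],"yaw": -1},
    {"claw": 0.45,"xyz": [0,0,-60],"yaw": -1}
  ]
}}

```text
clock: 8.2
tool_pos: [0.5273, -0.2463, 0.1294]
eef_rot: [-0.002, 0.943, 0.333, -0.002]
ft_force: [0.3, -0.1, -0.5]
opening: 0.452
gripper_force: 0.0
```

```bash
cat > look.py <<'E'
from h import *
import sys
p=robot.read_camera("wrist");q=robot.read_camera("side")
f=lambda p,b:cv2.resize(p["frame"][b[1]:b[3],b[0]:b[2],::-1],(400,400),interpolation=2)
cv2.imwrite(f"pics/{sys.argv[1]}.png",np.hstack([f(p,(150,70,400,320)),f(q,(200,180,300,280))]))
np.save(sys.argv[1]+".npy",p,allow_pickle=True)
E
python3 look.py k3; python3 - <<'E' | tail -3
from fit import *
t,r=tool();a=np.array([s,-k,0]);print(t,r.inv().apply(a))
T=W(v,np.array([[-.122,0,.066]]))[0];print(T,r.inv().apply(T-t)*1000)
E
```

```text
[ 2.5195  4.6577]]
[ 0.5314 -0.2487  0.1348] [-0.3231  0.9463  0.005 ]
[ 0.4909 -0.1436  0.066 ] [  34.5404 -107.6429   68.2752]
```

View pics/k3.png

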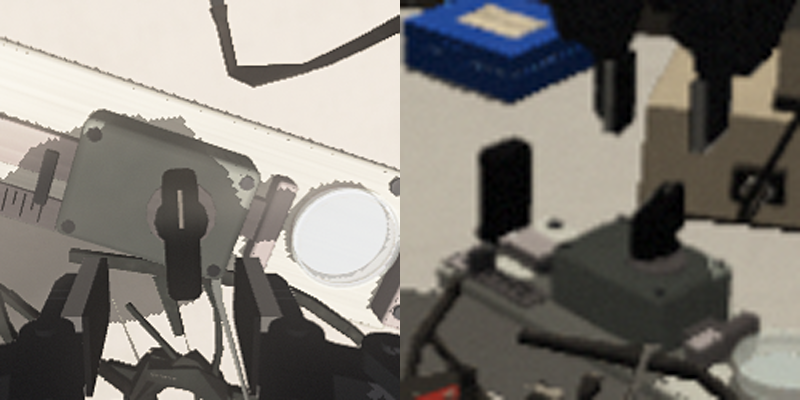

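The knob is turned about 70° and up. Next I'll hover over the handle.

Emit:
{"fn": "move_arm", "kwargs": {
  "steps": [
    {"claw": 0.5,"xyz": [11,-36,0],"yaw": 6},
    {"claw": 0.5,"xyz": [23,-72,0],"yaw": 13},
    {"claw": 0.5,"xyz": [34,-107,0],"yaw": 19},
    {"claw": 0.5,"xyz": [34,-107,0],"yaw": 19},
    {"claw": 0.5,"xyz": [34,-107,0],"yaw": 19},
    {"claw": 0.5,"xyz": [34,-107,0],"yaw": 19}
  ]
}}

```text
clock: 8.9
tool_pos: [0.4891, -0.1434, 0.1311]
eef_rot: [0.0, 0.985, 0.173, 0.0]
ft_force: [-0.4, -0.1, -0.0]
opening: 0.497
gripper_force: 0.0
```

```bash
python3 look.py k4; python3 - <<'E' | tail -4
from fit import *
t,r=tool();a=np.array([s,-k,0]);print(t,r.inv().apply(a))
T=W(v,np.array([[-.122,0,.066]]))[0];print(T,r.inv().apply(T-t)*1000)
p=np.load("k4.npy",allow_pickle=True).item()
print(((proj(p,W(v,np.array([[-.13,-.014,.07],[-.13,.014,.07],[-.114,.014,.07],[-.114,-.014,.07]])))-[150,70])*1.6).tolist())
E
```

```text
[ 2.5195  4.6577]]
[ 0.4893 -0.1438  0.1312] [0.0031 1.     0.0006]
[ 0.4909 -0.1436  0.066 ] [ 1.6049  0.3419 65.1868]
[[153.26160635693097, 264.4242809149238], [152.34853578650527, 195.4827252349705], [195.31895863534737, 195.37981589108335], [194.50059840424038, 264.3285485173588]]
```

View pics/k4.png

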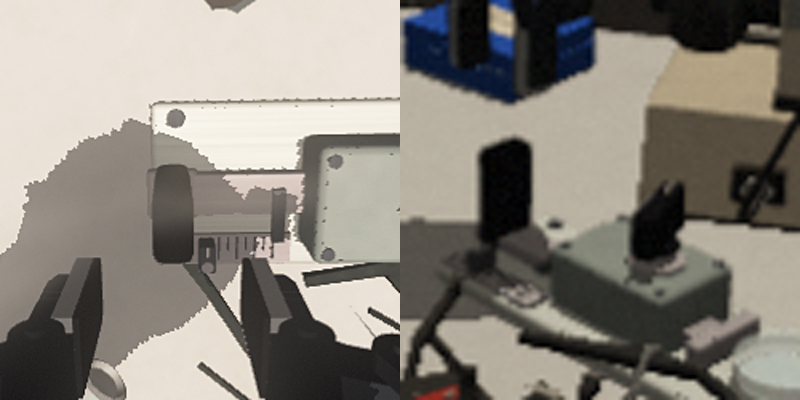

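Emit:
{"fn": "move_arm", "kwargs": {
  "steps": [
    {"claw": 0.5,"xyz": [1.5,0.3,25],"yaw": 0},
    {"claw": 0.5,"xyz": [1.5,0.3,50],"yaw": 0},
    {"claw": 0.5,"xyz": [1.5,0.3,65],"yaw": 0},
    {"claw": 0.5,"xyz": [1.5,0.3,65],"yaw": 0},
    {"claw": 0.5,"xyz": [1.5,0.3,65],"yaw": 0},
    {"claw": 0.0,"xyz": [1.5,0.3,65],"yaw": 0},
    {"claw": 0.0,"xyz": [1.5,0.3,65],"yaw": 0},
    {"claw": 0.0,"xyz": [1.5,0.3,65],"yaw": 0},
    {"claw": 0.0,"xyz": [1.5,0.3,65],"yaw": 0},
    {"claw": 0.0,"xyz": [1.5,0.3,65],"yaw": 0}
  ],
  "newtons": 60
}}

```text
clock: 10.0
tool_pos: [0.4914, -0.1432, 0.0675]
eef_rot: [0.001, 0.985, 0.174, 0.001]
ft_force: [-1.0, -1.5, 6.3]
opening: 0.175
gripper_force: 59.9
```

```bash
python3 - <<'E' | tail -4
from fit import *
p=np.load("k4.npy",allow_pickle=True).item()
c=lambda u,v:(150+u/1.6,70+v/1.6)
print("ptr",[loc(atz(p,c(u,240),.023)) for u in(272,279.5,287)])
print("idx",[loc(atz(p,c(u,245),.023)) for u in(198.5,207.5,216.5)])
t,r=tool();print(t,loc(t),r.inv().apply([-s,k,0]),robot.read_state()["opening"])
E
```

```text
[ 2.5195  4.6577]]
ptr [array([-74.393, -23.169]), array([-70.7827, -23.1751]), array([-67.1738, -23.1808])]
idx [array([-109.7917,  -25.6987]), array([-105.4365,  -25.7085]), array([-101.0819,  -25.7179])]
[ 0.4914 -0.1432  0.0675] [-122.1953    0.5213] [-0.0017 -1.     -0.0025] 0.17512895876470283
```

Emit:
{"fn": "move_arm", "kwargs": {
  "steps": [
    {"claw": 0.0,"xyz": [0,-5,-0.5],"yaw": 0},
    {"claw": 0.0,"xyz": [0,-10,-0.5],"yaw": 0},
    {"claw": 0.0,"xyz": [0,-17,-0.5],"yaw": 0},
    {"claw": 0.0,"xyz": [0,-24,-0.5],"yaw": 0},
    {"claw": 0.0,"xyz": [0,-30,-0.5],"yaw": 0},
    {"claw": 0.0,"xyz": [0,-32,-0.5],"yaw": 0},
    {"claw": 0.0,"xyz": [0,-32,-0.5],"yaw": 0},
    {"claw": 0.0,"xyz": [0,-32,-0.5],"yaw": 0}
  ]
}}

```text
clock: 10.8
tool_pos: [0.4806, -0.1146, 0.0675]
eef_rot: [0.003, 0.985, 0.173, 0.001]
ft_force: [1.4, -8.6, -0.5]
opening: 0.173
gripper_force: 59.2
```

```bash
python3 - <<'E' | tail -1
from fit import *
p=robot.read_camera("wrist");np.save("k5.npy",p,allow_pickle=True)
t,r=tool();print(t,loc(t),robot.spot_in("pointer_tip",p)[:1],robot.spot_in("index_mark",p)[:1],proj(p,W(v,np.array([[-.104,-.023,.023]]))))
save(p,"k5",(170,100,370,250),4)
E
```

```text
[ 0.4806 -0.1146  0.0675] [-152.7321    0.215 ] [{'pixel': [305.6, 230.3], 'confidence': 0.81}] [{'pixel': [333.7, 272.6], 'confidence': 0.71}] [[341.3628 264.4361]]
```

View pics/k5.png

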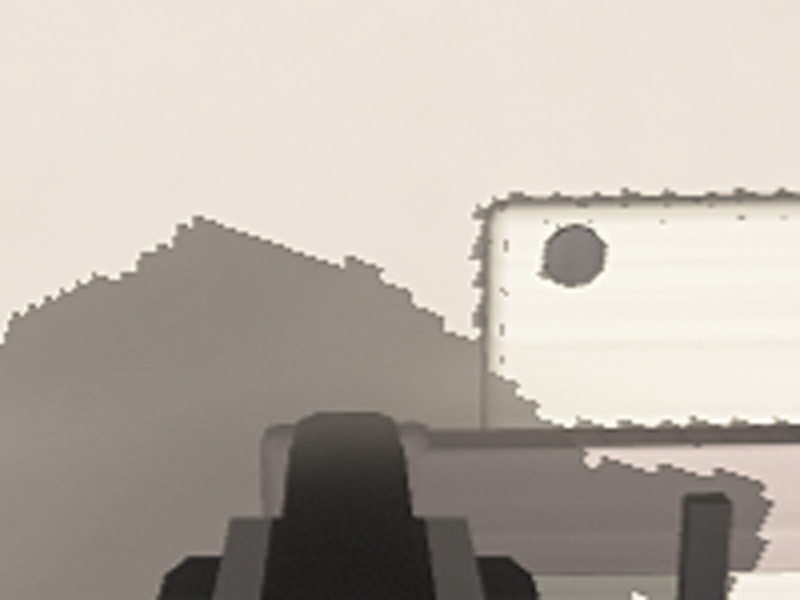

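The slide is pulled about 30.5 mm, with the pointer at px columns 340-353. The index block lies below this crop and my picture quota is used up, so I'll take the rest numerically.

Run:
```python
from h import *
p=np.load("k5.npy",allow_pickle=True).item()
g=cv2.cvtColor(p["frame"],cv2.COLOR_RGB2GRAY)
print("    ",*range(314,364,1),sep=" ")
for r in range(226,296,2): print(r,*[f"{x:3d}" for x in g[r,314:364]])
```

```text
314 315 316 317 318 319 320 321 322 323 324 325 326 327 328 329 330 331 332 333 334 335 336 337 338 339 340 341 342 343 344 345 346 347 348 349 350 351 352 353 354 355 356 357 358 359 360 361 362 363
226 119 119 119 119 119 119 120 120 120 120 120 119 120 120 119 119 118 120 120 119 122 120 120 121 122 122  95  64  72  79  78  76  75  76  75  74  76  75  80 108 120 119 119 119 117 118 117 116 109 168
228 118 117 116 116 117 117 117 118 118 117 117 117 118 116 118 118 118 119 117 118 118 118 118 118 120 122  91  65  72  77  76  76  76  77  75  75  77  74  77 105 120 118 117 117 118 118 115 109 166 201
230 117 117 116 116 116 117 115 117 118 116 116 116 116 116 116 116 116 118 115 117 116 117 117 117 118 118  85  59  71  76  74  76  76  73  74  74  74  73  83 107 117 116 116 116 115 113 109 166 202 199
232 117 117 117 116 116 117 117 117 117 118 117 118 118 118 116 116 118 118 118 117 118 118 118 118 119 122  88  59  70  74  75  75  75  73  74  74  74  74  93 117 120 121 120 119 119 113 173 210 206 206
234 120 122 120 121 121 121 122 121 121 123 121 120 121 121 122 121 121 121 121 121 
[... 5539 characters left out ...]
  36  35  33  32  35  32  33  32  35  34  34  35  32  35  36  39  37  37  36  35  38  37
290  32  29  27  29  29  30  30  27  31  30  26  30  30  29  31  30  30  28  29  32  30  30  30  30  30  34  32  34  36  36  35  36  33  32  28  35  32  32  33  32  35  32  33  32  36  37  32  34  34  34
292  31  26  28  30  30  26  29  27  27  29  29  30  31  30  31  29  29  28  31  31  29  32  29  31  30  34  34  34  35  35  38  35  36  37  34  34  35  32  32  32  32  33  34  34  35  33  33  34  35  34
294  28  31  29  28  29  29  27  27  29  30  27  29  29  28  29  28  30  29  29  29  30  28  30  31  29  29  31  34  35  35  35  34  37  37  37  37  38  36  34  33  31  33  32  33  31  33  36  34  32  35
```

```bash
python3 - <<'E' | tail -9
from fit import *
p=np.load("k5.npy",allow_pickle=True).item();E=np.array(p["extrinsics"]);print(-E[:3,:3].T@E[:3,3])
for z in(.021,.023,.025): print("ptr R",z,loc(atz(p,(350.0,258),z))-[3,0],"R240",loc(atz(p,(351.6,240),z))-[3,0])
for z in(.019,.021,.023): print("ptr L",z,loc(atz(p,(338.4,258),z))+[3,0])
for z in(.023,.025): print("idx R",z,loc(atz(p,(344.6,268),z))-[4,0])
for z in(.010,.012): print("idx L",z,loc(atz(p,(328.3,268),z))+[4,0])
E
python3 - <<'E'
E
```

```text
ptr R 0.023 [-102.3306  -18.8584] R240 [-102.3279   -7.5079]
ptr R 0.025 [-102.9986  -17.7486] R240 [-102.9959   -6.5377]
ptr L 0.019 [-101.829   -21.0572]
ptr L 0.021 [-102.415   -19.9477]
ptr L 0.023 [-103.001   -18.8382]
idx R 0.023 [-105.9544  -25.3293]
idx R 0.025 [-106.5902  -24.1401]
idx L 0.01 [-104.0486  -33.0277]
idx L 0.012 [-104.568   -31.8388]
```

Emit:
{"fn": "move_arm", "kwargs": {
  "steps": [
    {"claw": 0.0,"xyz": [0,-1.5,0],"yaw": 0},
    {"claw": 0.0,"xyz": [0,-2.7,0],"yaw": 0},
    {"claw": 0.0,"xyz": [0,-2.7,0],"yaw": 0},
    {"claw": 0.0,"xyz": [0,-2.7,0],"yaw": 0},
    {"claw": 0.0,"xyz": [0,-2.7,0],"yaw": 0}
  ]
}}

```text
clock: 11.45
tool_pos: [0.4797, -0.1123, 0.0675]
eef_rot: [0.003, 0.985, 0.173, 0.001]
ft_force: [1.0, -9.1, 0.1]
opening: 0.176
gripper_force: 59.3
```

```bash
python3 - <<'E' | tail -16
from fit import *
p=robot.read_camera("wrist");t,r=tool();print(t,loc(t))
E=np.array(p["extrinsics"]);print(-E[:3,:3].T@E[:3,3])
g=cv2.cvtColor(p["frame"],cv2.COLOR_RGB2GRAY)
# predicted outlines for centre x=-105: index top corners/bottom, pointer
for n,xs in(("idx",[(-109,-25,10),(-109,-25,23),(-101,-25,23)]),("ptr",[(-108,-19,21),(-108,-19,23),(-102,-19,23)])):
    print(n,proj(p,W(v,np.array(xs)/1000)).round(1).tolist())
print(*range(324,366))
for r_ in range(252,280,3): print(r_,*[f"{x:3d}" for x in g[r_,324:366]])
E
```

```text
[ 2.5195  4.6577]]
[ 0.4797 -0.1123  0.0675] [-155.2211    0.2189]
[ 0.5463 -0.0869  0.1857]
idx [[331.5, 256.4], [336.8, 267.4], [350.6, 267.4]]
ptr [[338.3, 256.5], [339.2, 258.2], [349.6, 258.1]]
324 325 326 327 328 329 330 331 332 333 334 335 336 337 338 339 340 341 342 343 344 345 346 347 348 349 350 351 352 353 354 355 356 357 358 359 360 361 362 363 364 365
252 131 131 127 216 235 231 232 233 235 241 184 129 133 133 124  81  57  65  68  68  68  68  67  67  67  64  84 205 239 234 233 233 233 234 233 234 234 234 233 233 234 234
255 124 109 147 165 164 164 164 165 168 129 103 107 109 111  92  61  61  68  69  67  68  67  67  66  67  65  73 100 113 111 124 135 123 104 107 109  94  94 112 113 114 117
258 107 108 104 175 199 196 196 196 198 198 200 200 200 201 143  60  60  67  66  67  65  66  65  64  64  62 130 184 195 193 194 196 197 196 195 194 194 195 194 196 196 196
261 202 149  77  61  96 175 199 204 136  46  42  45  52  55  50  47  58  65  92 107 107 105  83  64  63  58 156 204 201 200 205 165  88 153 203 201 200 202 187 121 105 180
264 172 200 118 121 184 197 200 145  63  46  
[... 286 characters left out ...]
  65 143 201
270 195 195 140 168 196 195 201 141  58  44  48  47  47  46  49  54  51  54  48  45  51  56  57  56  52  93 168 200 196 196 195 188 186 194 196 195 197 175 101  55 106 163
273 194 195 194 195 197 201 154  81  49  46  46  46  48  65  95 106 107  84  57 216 243 170 103 108 109 100 131 187 210 207 207 208 206 206 203 201 202 186 118 121 195 200
276 199 197 198 200 201 151 106  77  41  45  46  46  55  79 100 106 107  91  60  59  56  38  36  35  38  37  36  37  34  37  39  38  36  34  33  33  37  40  38  79 114 143
279 202 201 202 205 207 212 162  76  40  45  44  44  63  90 104  86  43  33  36  37  37  35  37  36  39  35  39  38  36  37  36  40  37  40  37  39  40  39  37  39  40  38
```

Emit:
{"fn": "move_arm", "kwargs": {
  "steps": [
    {"claw": 0.0,"xyz": [0,-0.4,0],"yaw": 0},
    {"claw": 0.0,"xyz": [0,-0.4,0],"yaw": 0},
    {"claw": 0.0,"xyz": [0,-0.4,0],"yaw": 0},
    {"claw": 0.0,"xyz": [0,-0.4,0],"yaw": 0}
  ]
}}

```text
clock: 11.9
tool_pos: [0.4796, -0.1119, 0.0675]
eef_rot: [0.003, 0.985, 0.173, 0.001]
ft_force: [0.5, -7.7, -0.1]
opening: 0.176
gripper_force: 59.2
```

```bash
python3 - <<'E' | tail -5
from fit import *
t,r=tool();print(loc(t),robot.read_state()["ft_force"])
print(robot.close_job())
E
```

```text
[-0.0009 -0.0811]
 [ 2.5195  4.6577]]
[-155.6067    0.2202] [ 0.5425 -7.7457 -0.0922]
the job is handed in; nothing more can be done
None
```

I pressed the stop knob down, turned it clockwise to its stop and let it spring back up, then pulled the slide out about 33 mm and handed in at 11.9 s still holding the handle, with the pointer level with the index block's centre to within about 1 mm by my measurement.

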